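# Tip the deblocked lens blocks into their bin

## Task

Slide the grey bin, finger tab outwards, squarely up against the front of the beige station so that it stands centred under the steel tray's lip; then raise the tray by its rear bar until all four red lens blocks have slid off into the bin. Lower the tray gently back to level, without letting it drop, and let go; never touch the blocks with the robot, and leave the eyeglass frame, caliper and sanding cone where they are.

Things in the scene. Friction and masses are not known exactly. Their poses are not given: they have to be found in the camera images.
- station: Beige steel pedestal fixed to the bench, 150 (x) x 140 (y) x 92 mm high, on an 8 mm high dark foot plate 170 mm wide. Origin: on the bench, at the middle of the foot of its front face, which looks along the station's own -y; the body runs from y=0 to y=+140 mm. z up. It carries the hinged steel tray.
- tray (a joint): Tip angle of the steel tray (rad): 0 level, grows as the bar end is raised, stop at 1.15. The hinge axis is parallel to the station's x, at y=0, z=94 mm in the station frame, and free: let go, the tray falls back. Pieces need up to about 0.65 rad to slide. Inside 140 mm wide in x, floor top 100 mm above the bench, walls 18 mm above the floor (rear wall to y=140 mm); front open.
- lip (a point): Middle of the tray's open front edge, on the floor's top. With the tray level it stands 35 mm out beyond the station's front face (y=-35 mm, z=100 mm in the station frame). When fully tipped it has come down to about 65 mm above the bench, some 10 mm out from the front face. Moves with the tray.
- bar_mid (a point): Middle of the tray's grab bar: dark, round, 10 mm in diameter, 98 mm long, parallel to the station's x, on two thin arms (45 mm either side of the middle). With the tray level it is at y=175 mm, z=134 mm in the station frame, 35 mm behind the rear wall and 16 mm above its top edge. Moves with the tray.
- bin: Loose open-topped grey plastic bin, 182 (x) x 142 (y) x 50 mm high outside, walls 6 mm, 350 g, with an upright finger tab on the middle of its back (-y) wall: 50 mm wide in x, 12 mm thick (y from -76 to -64 mm), top 85 mm above the underside. Origin: centre of the underside; z up; the plain +y wall is the front, to go against the station.
- frame: Bystander: folded blue acetate eyeglass frame, 140 x 50 x 22 mm, lying flat. Origin: underside centre.
- caliper: Bystander: steel lens caliper with a 56 mm round dial, 150 mm long, 12 mm high. Origin: underside of the dial's centre.
- cone: Bystander: grey rubber sanding cone, 54 mm across the foot, 65 mm high, standing. Origin: underside centre.
- block0: Loose red plastic lens block, 28 mm disc 5 mm thick with a 20 mm boss, 14 mm high in all, 14 g; starts flat on the tray. Origin: centre of the disc's underside; z along the boss.
- block1: Loose red plastic lens block, 28 mm disc 5 mm thick with a 20 mm boss, 14 mm high in all, 14 g; starts flat on the tray. Origin: centre of the disc's underside; z along the boss.
- block2: Loose red plastic lens block, 28 mm disc 5 mm thick with a 20 mm boss, 14 mm high in all, 14 g; starts flat on the tray. Origin: centre of the disc's underside; z along the boss.
- block3: Loose red plastic lens block, 28 mm disc 5 mm thick with a 20 mm boss, 14 mm high in all, 14 g; starts flat on the tray. Origin: centre of the disc's underside; z along the boss.
Not all that is in view belongs to the job. What is shaped like the block3 but blue, green or white is not meant.

How it is judged:
By the outcome, as a careful person would: the job done as asked, in the order asked, and still so for the second after the job is handed in, with the robot touching nothing.
It also fails if it takes over 61 s, if anything falls off the work surface, if the arm or the gripper's body presses on something with over 40 N, if the wrist force passes 120 N, or if a joint passes its speed limit or range.

## Robot

A 6-joint arm with a two-finger parallel gripper is mounted at the origin on the work surface. World frame = base frame: x ahead of the robot, y to its left, z up, the work surface at z = 0. Lengths are in m, angles in rad, forces in N, time in s.
With the tool pointing down it reaches from about 0.4 to 0.825 m from the base axis. Payload 7 kg.
Tool frame: the origin (TCP) lies on the centre line of the jaws, within the pads' length; the fingertips stand tip_reach ahead of it and the grasp point (between the pads) is the TCP (tip_reach is the distance from the TCP to the fingertips, in m); z points along the fingers, y is the line along which they close (so a half turn about z gives the same grasp; the last joint's range is limited). The gripper opens to 88 mm and grips with 3 to 60 N. Pads are 19 mm wide; open, the fingers measure 130 mm over their backs; the gripper's body (78 mm by 193 mm) begins 47 mm behind the grasp point.
Start: joints at [-0.813, 0.359, 0.012, 0, -1.224, -0.288], TCP at [0.306, -0.602, 0.246] pointing down, gripper open.
Joint ranges: [-3.07, 3.07], [-1.43, 2.12], [-1.02, 1.25], [-3.03, 1.67], [-3.05, -0], [-3.03, 3.03]. Speed limits (rad/s): [2.39, 2.39, 3.01, 3.14, 3.14, 3.14].

## Interface

Orientations are given as [roll, pitch, yaw] about the fixed x, y, z axes, in that order (R = Rz(yaw) Ry(pitch) Rx(roll)).
In Python, from station import get_state, grab_frame, calibration, job_done, find_in, mark_of, tip_reach gives the robot as it stands.
- The arm moves only by the shell command python3 -m handwheel 'ROWS' [OPENING] [FORCE]. ROWS is JSON, a list of rows, each an object with "delta_pos": the shift along the world's x, y, z in units of 30 mm (1.0 is 30 mm), a list of three; "dr": the turn, a rotation vector about the world's x, y, z in degrees, a list of three. In form: [{"delta_pos": [tx, ty, tz], "dr": [rx, ry, rz]}, ...]. A call has 1 to 10 rows; each row shifts and turns the commanded pose from where the row before left it; what a row does not reach is not made up. A row lasts 1/10 s, in which the tool goes at most 50 mm and 8.59 degrees, less where a joint would pass 70% of its speed; a pose out of reach is approached as far as the arm can. A call is refused whole if a number of a shift passes 1 or a number of a turn 8.59, either way. A call with a gripper value outside its range is refused whole. OPENING is the closure, from -1 (fully open) to 1 (shut), set as the call begins (- or left out, the last holds). The fingers move at their own pace and stop on an object; FORCE is the grip in N (left out, the last holds). Time passes only in rows, so rows that do not move let the fingers close. It gives the time, the measured TCP pose, the force, the opening and the grip force at its end, in the units of the state.
- get_state(): the state, without advancing time (a new reading comes with each control period).
- grab_frame(name): name is "side" or "top" or "wrist"; returns the picture (400x640x3 uint8, red, green, blue); there is no depth.
- calibration(name): a dict with "fx", "fy", "cx", "cy" (pixels), "extrinsics" (4x4, takes a point from world to camera coordinates). Camera axes: x right, y down, z forward; pixel columns grow to the right and rows downward; lengths in m; the calibration is good to about 2 mm. A picture is of the moment at which its call begins: read the wrist's pose just before it. calibration takes no time and is no camera call; for the wrist camera it gives the pose at the moment of the call.
- job_done(): hands the job in; it is judged then, once.
Trained networks look in the newest picture that a camera, given by its name, has taken for a name from the list of things; names that differ only in an ending like _2 or _b are one class to them, and where a whole thing is asked for, a point or a joint stands for the part that bears it (a point fixed in the world has none). Each returns a list of dicts, best first, with "conf" (0 to 1); they miss things now and then, are a little off and sometimes report something else, mostly with a low value. They report only what shows in the picture. A call takes as long as a camera call. They do not tell look-alikes from the thing itself.
- find_in(camera, query): "location" ([column, row] in pixels, amid what is visible of it).
- mark_of(camera, query): "location" ([column, row] in pixels: a listed point, or the origin of a listed thing).
The state is a dict: "t": time; "q": joint angles; "qd": joint speeds; "joint_efforts": joint torques, N m; "eef_pos": TCP position; "ee_rot": TCP orientation; "force": force on the tool from outside, world axes, zero at the start; "moment": the same for the moment, N m; "width": finger opening in m; "gripper_force": force on a finger pad.
Only numpy, scipy, OpenCV 4.12 (cv2) and the standard library are available. Lean on these libraries where they do the work, as an engineer would, in place of code of your own. Each camera call takes 0.05 s, during which the arm holds its last target. There are 200 camera calls.

## Working session

There is one attempt and no reset: what is moved stays moved. The work goes in short steps, Python scripts to look and compute and a shell command to move; the robot and the scene stay as the last step left them, time stands still between calls to the robot, and variables do not carry over. Pictures are saved under pics/ and viewed, at most 10 in all, crops included, and the job is handed in when it is done.

```bash
mkdir -p pics; cat > h.py <<'E'
import numpy as np,cv2
from station import *
def ray(cam,uv):
    c=calibration(cam);E=np.array(c["extrinsics"]);R,t=E[:3,:3],E[:3,3]
    d=R.T@np.array([(uv[0]-c["cx"])/c["fx"],(uv[1]-c["cy"])/c["fy"],1]);return -R.T@t,d
def at(cam,uv,z):
    o,d=ray(cam,uv);return o+d*(z-o[2])/d[2]
def proj(cam,p):
    c=calibration(cam);E=np.array(c["extrinsics"]);q=E[:3,:3]@np.array(p)+E[:3,3]
    return [c["fx"]*q[0]/q[2]+c["cx"],c["fy"]*q[1]/q[2]+c["cy"]]
def save(cam,name):
    im=grab_frame(cam);cv2.imwrite("pics/"+name,im[:,:,::-1]);return im
E
python3 - <<'E'
from h import *
s=get_state();print(s,tip_reach)
Z=dict(station=0,lip=.1,bar_mid=.134,bin=0,frame=0,caliper=0,cone=0,block0=.1)
a=save("top","t0.png");
for n,z in Z.items():
    for r in mark_of("top",n)[:5]:print("top",n,round(r["conf"],2),np.round(r["location"]),np.round(at("top",r["location"],z),3))
b=save("side","s0.png")
for n,z in Z.items():
    for r in mark_of("side",n)[:5]:print("side",n,round(r["conf"],2),np.round(r["location"]),np.round(at("side",r["location"],z),3))
for c in("top","side"):print(c,np.round(ray(c,(320,200)),3))
E
```

```text
{'t': 0.0, 'q': array([-8.12879252e-01,  3.59423122e-01,  1.10909383e-02, -3.63165007e-04,
       -1.22409837e+00, -2.88131140e-01]), 'qd': array([-7.27452247e-04, -2.95730933e-05, -3.89051112e-04, -1.54333400e-03,
       -1.54054016e-03, -8.30164864e-04]), 'joint_efforts': array([ 6.93874408e-04, -5.82723820e+01,  2.93064505e+01,  6.99728027e+00,
        7.11413290e-03, -1.39850308e-04]), 'eef_pos': array([ 0.30537349, -0.60147609,  0.24461084]), 'ee_rot': array([ 3.13992877e+00, -1.37107105e-04, -2.67193028e+00]), 'force': array([-0.32178683, -0.04795035, -0.26947989]), 'moment': array([-0.01695816,  0.03405617, -0.01917822]), 'gripper_force': 0.0, 'width': 0.08790071675257544} 0.019
top station 0.63 [305. 234.] [0.526 0.054 0.   ]
top lip 0.86 [323. 219.] [0.545 0.012 0.1  ]
top bar_mid 0.66 [225. 241.] [0.493 0.221 0.134]
top bin 0.79 [404. 221.] [ 0.556 -0.187  0.   ]
top bin 0.7 [307. 232.] [0.53  0.051 0.   ]
top frame 0.98 [342. 290.] [ 0.391 -0.033  0.   ]
top caliper 0.75 [278. 130.] [0.791 0.125 0.   ]
top caliper 0.45 [407. 220.] [ 0.558 -0.195  0.   ]
top cone 0.72 [373.
[... 459 characters left out ...]
1  ]
side bar_mid 0.72 [336. 301.] [0.501 0.221 0.134]
side bar_mid 0.72 [434. 244.] [0.391 0.078 0.134]
side bin 0.76 [369. 172.] [ 0.556 -0.199  0.   ]
side caliper 0.69 [201. 255.] [0.788 0.122 0.   ]
side caliper 0.3 [361. 275.] [0.499 0.072 0.   ]
side cone 0.86 [257. 169.] [ 0.791 -0.129  0.   ]
side cone 0.46 [316. 263.] [0.584 0.072 0.   ]
side block0 0.82 [263. 356.] [0.572 0.31  0.1  ]
side block0 0.8 [239. 328.] [0.62  0.283 0.1  ]
side block0 0.68 [318. 267.] [0.552 0.151 0.1  ]
side block0 0.67 [303. 387.] [0.508 0.332 0.1  ]
side block0 0.66 [322. 230.] [0.569 0.077 0.1  ]
top [[ 0.38   0.021  1.113]
 [ 0.202 -0.002 -0.979]]
side [[ 0.401  0.568  0.686]
 [ 0.234 -0.67  -0.705]]
```

View pics/t0.png

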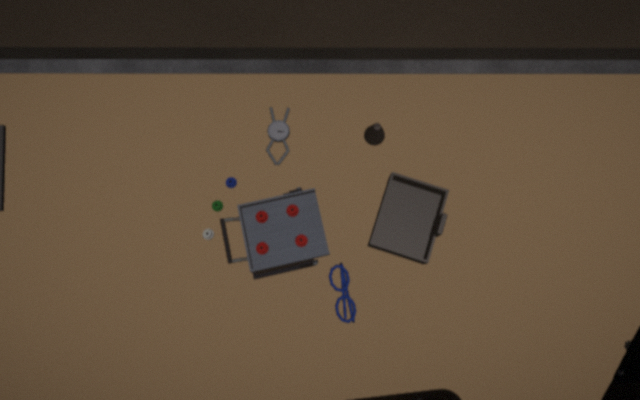

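View pics/s0.png

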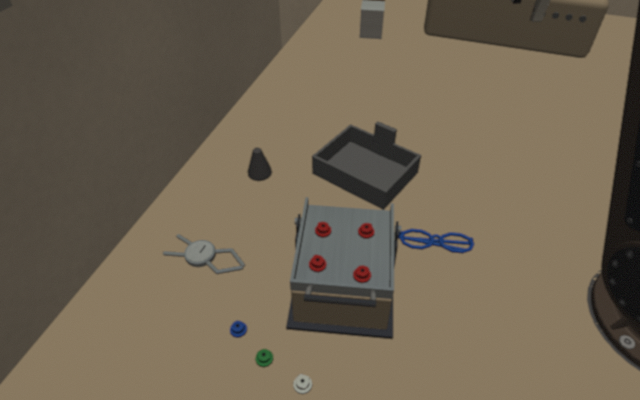

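The top view shows the station with four red blocks on its tray at about (283,230). The bin is at (407,220) with its tab at (441,224), the glasses at (342,290), the cone at (374,134) and the caliper at (279,131). The look-alike blocks (blue, green and white) lie on the bench at (231,182), (217,205) and (207,233). The red ones on the tray, at (262,216), (292,210), (262,248) and (301,240), are the ones meant. I'll enlarge this area to confirm and to measure the bin's corners.

```bash
python3 - <<'E'
from h import *
a=cv2.imread("pics/t0.png")
cv2.imwrite("pics/t0c.png",cv2.convertScaleAbs(cv2.resize(a[160:335,195:460],None,fx=3,fy=3,interpolation=cv2.INTER_CUBIC),alpha=1.6))
lip=(np.array([.545,.012])+[.550,.009])/2;bar=np.array([.497,.221])
v=bar-lip;print("yaw",np.degrees(np.arctan2(-v[0],v[1])),np.hypot(*v))
th=np.arctan2(-v[0],v[1]);R=np.array([[np.cos(th),-np.sin(th)],[np.sin(th),np.cos(th)]])
o=(lip+bar)/2-R@[0,.07];print("origin",o)
h=cv2.cvtColor(a,cv2.COLOR_BGR2HSV)
m=(h[...,0]>105)&(h[...,0]<130)&(h[...,1]>120)&(h[...,2]>50);m[:255]=0
P=np.array([at("top",(u,w),.011)[:2] for w,u in np.argwhere(m)])
L=(P-o)@R;b=L-[0,-.071]
print("frame world",P.min(0),P.max(0));print("in station: max x",L.max(0),L[L[:,0].argmax()])
c=np.array([at("top",p,.05)[:2] for p in [(393,175),(447,189),(427,262),(369,246)]])
print(c,c.mean(0));
for i in range(4):d=c[(i+1)%4]-c[i];print(np.hypot(*d),np.degrees(np.arctan2(d[1],d[0])))
E
```

```text
yaw 13.490585874510785 0.21647286204048766
origin [0.53857999 0.04768142]
frame world [ 0.31975394 -0.06042929] [ 0.44941896 -0.0046853 ]
in station: max x [-0.10452109 -0.01951117] [-0.10452109 -0.05348012]
[[ 0.65982512 -0.15559641]
 [ 0.6253421  -0.28270824]
 [ 0.45316052 -0.22727817]
 [ 0.49044809 -0.09453791]] [ 0.55719396 -0.19003018]
0.1317060967088258 -105.17796116039226
0.18088391730326134 162.1551782556522
0.1378779795045608 74.30961386992134
0.18004644089393282 -19.823657774425087
```

View pics/t0c.png

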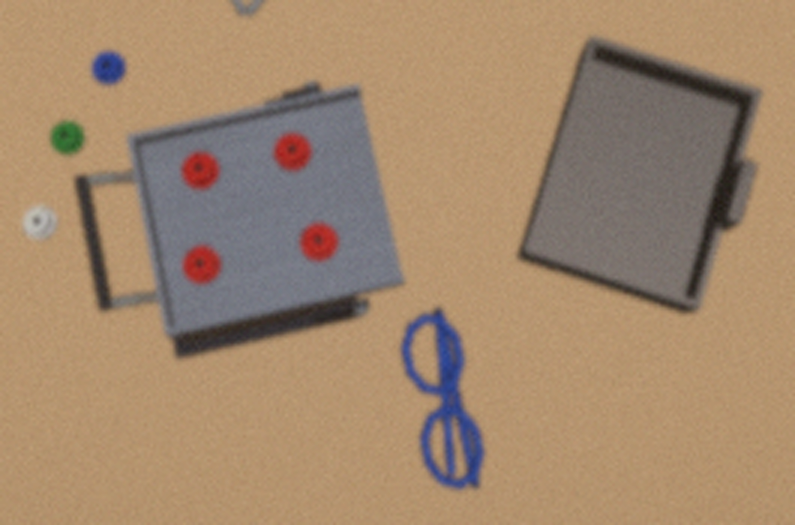

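The crop shows the red blocks on the tray at original pixels (262,216), (292,210), (262,248) and (301,240). The glasses' nearest tip, at (341,263), will clear the bin's final place by about 13 mm. The look-alikes are off the tray. I'm moving above the tab now.

```bash
python3 -m handwheel '[{"delta_pos":[0.64,0.96,0],"dr":[0,0,-3.7]},{"delta_pos":[0.64,0.96,0],"dr":[0,0,-3.7]},{"delta_pos":[0.64,0.96,0],"dr":[0,0,-3.7]},{"delta_pos":[0.64,0.96,0],"dr":[0,0,-3.7]},{"delta_pos":[0.64,0.96,0],"dr":[0,0,-3.7]},{"delta_pos":[0.64,0.96,0],"dr":[0,0,-3.7]},{"delta_pos":[0.64,0.96,0],"dr":[0,0,-3.7]},{"delta_pos":[0.64,0.96,0],"dr":[0,0,-3.7]},{"delta_pos":[0.64,0.96,0],"dr":[0,0,-3.7]},{"delta_pos":[0.64,0.96,0],"dr":[0,0,-3.7]}]' -1
python3 -m handwheel '[{"delta_pos":[0.64,0.96,0],"dr":[0,0,-3.7]},{"delta_pos":[0.64,0.96,0],"dr":[0,0,-3.7]},{"delta_pos":[0,0,0],"dr":[0,0,0]},{"delta_pos":[0,0,0],"dr":[0,0,0]}]'
python3 - <<'E'
from h import *
s=get_state();print(s["eef_pos"],np.degrees(s["ee_rot"]))
save("wrist","w1.png")
for n in("bin",):
    for r in mark_of("wrist",n)[:3]:print(n,r,at("wrist",r["location"],0))
print(np.round(ray("wrist",(320,200)),3))
c=np.array([.557,-.190])
for yw in(-17.5,):
    t=np.radians(yw);R=np.array([[np.cos(t),-np.sin(t)],[np.sin(t),np.cos(t)]])
    for l in [(-.025,-.076),(.025,-.076),(.025,-.064),(-.025,-.064)]:print(proj("wrist",[*(c+R@l),.085]))
E
```

```text
t: 1.9
eef_pos: [0.4982, -0.3126, 0.2458]
ee_rot: [-3.142, 0.001, 2.963]
force: [0.4, -0.5, -0.1]
width: 0.0877
gripper_force: 0.0
t: 2.3
eef_pos: [0.5363, -0.2555, 0.2456]
ee_rot: [-3.142, -0.0, 2.839]
force: [0.3, 0.7, -1.2]
width: 0.0876
gripper_force: 0.0
[ 0.53629287 -0.25554029  0.24556132] [-1.79997579e+02 -4.94876094e-03  1.62643409e+02]
bin {'location': [381.5, 179.0], 'conf': 0.59} [ 0.56169598 -0.19096191  0.        ]
[[ 0.471 -0.237  0.384]
 [ 0.235 -0.09  -0.968]]
[np.float64(319.57153248309794), np.float64(164.88694036368645)]
[np.float64(319.695430802206), np.float64(214.21306191900214)]
[np.float64(331.5759997289355), np.float64(214.23339429290058)]
[np.float64(331.94907974283706), np.float64(164.91037467459097)]
```

View pics/w1.png

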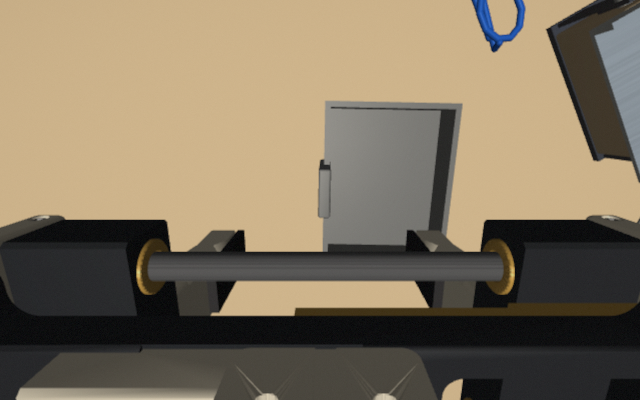

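The wrist view shows the tab at columns 319–331, rows 160–217, which matches the prediction and means yaw and position are right. I'm descending and gripping.

```bash
python3 -m handwheel '[{"delta_pos":[0,0,-0.8]},{"delta_pos":[0,0,-0.8]},{"delta_pos":[0,0,-0.8]},{"delta_pos":[0,0,-0.8]},{"delta_pos":[0,0,-0.8]},{"delta_pos":[0,0,-0.8]},{"delta_pos":[0,0,-0.6]},{"delta_pos":[0,0,-0.45]},{"delta_pos":[0,0,0]}]' || python3 -m handwheel '[{"delta_pos":[0,0,-0.8],"dr":[0,0,0]},{"delta_pos":[0,0,-0.8],"dr":[0,0,0]},{"delta_pos":[0,0,-0.8],"dr":[0,0,0]},{"delta_pos":[0,0,-0.8],"dr":[0,0,0]},{"delta_pos":[0,0,-0.8],"dr":[0,0,0]},{"delta_pos":[0,0,-0.8],"dr":[0,0,0]},{"delta_pos":[0,0,-0.6],"dr":[0,0,0]},{"delta_pos":[0,0,-0.45],"dr":[0,0,0]},{"delta_pos":[0,0,0],"dr":[0,0,0]}]'
```

```text
t: 3.3
eef_pos: [0.5344, -0.2568, 0.0683]
ee_rot: [-3.141, -0.003, 2.835]
force: [-0.6, 0.2, 0.2]
width: 0.0875
gripper_force: 0.0invalid input at $[0]: expected keys delta_pos, dr
```

```bash
python3 -m handwheel '[{"delta_pos":[0,0,0],"dr":[0,0,0]},{"delta_pos":[0,0,0],"dr":[0,0,0]},{"delta_pos":[0,0,0],"dr":[0,0,0]},{"delta_pos":[0,0,0],"dr":[0,0,0]},{"delta_pos":[0,0,0],"dr":[0,0,0]},{"delta_pos":[0,0,0],"dr":[0,0,0]},{"delta_pos":[0,0,0],"dr":[0,0,0]},{"delta_pos":[0,0,0],"dr":[0,0,0]}]' 1 25
```

```text
t: 4.1
eef_pos: [0.536, -0.2562, 0.0701]
ee_rot: [3.142, -0.0, 2.837]
force: [0.5, -0.4, -0.5]
width: 0.0289
gripper_force: 0.0
```

```bash
python3 -m handwheel '[{"delta_pos":[0,0,0],"dr":[0,0,0]},{"delta_pos":[0,0,0],"dr":[0,0,0]},{"delta_pos":[0,0,0],"dr":[0,0,0]},{"delta_pos":[0,0,0],"dr":[0,0,0]},{"delta_pos":[0,0,0],"dr":[0,0,0]}]'
python3 - <<'E'
from h import *
# refine station from wrist? use top+side marks again
L=[];B=[]
for c in("top","side"):
    grab_frame(c)
    L.append(at(c,mark_of(c,"lip")[0]["location"],.1)[:2]);B.append(at(c,mark_of(c,"bar_mid")[0]["location"],.134)[:2])
print(L,B)
s=get_state();print(s["eef_pos"],np.degrees(s["ee_rot"]),s["width"])
for c in("top","side"):
    print(c,[np.round(proj(c,[*p,z]),1) for p,z in (((.5475,.0105),.1),((.497,.221),.134))])
E
```

```text
t: 4.6
eef_pos: [0.536, -0.2563, 0.07]
ee_rot: [3.142, 0.0, 2.837]
force: [-0.4, -0.7, -0.5]
width: 0.012
gripper_force: 25.0
[array([0.54470249, 0.01968688]), array([0.5419545 , 0.00095171])] [array([0.49389645, 0.21313671]), array([0.50019265, 0.21847751])]
[ 0.53594695 -0.25625499  0.0700425 ] [ 1.79999408e+02 -1.55312533e-04  1.62518113e+02] 0.011777083199897894
top [array([323.7, 218.3]), array([225.3, 239.3])]
side [array([346.6, 205.9]), array([338.4, 302.1])]
```

```bash
python3 - <<'E'
from h import *
f=lambda p,z:at("top",(195+p[0]/3,160+p[1]/3),z)[:2]
a,b=f((132,136),.118),f((170,333),.118);c,d=f((359,89),.118),f((404,285),.118);e,g=f((82,177),.134),f((105,307),.134)
for n,p,q in(("rear",a,b),("front",c,d),("bar",e,g)):
    v=p-q;print(n,(p+q)/2,np.hypot(*v),np.degrees(np.arctan2(v[1],v[0])))
for n,p,q in(("s+",a,c),("s-",b,d)):
    v=p-q;print(n,np.hypot(*v),np.degrees(np.arctan2(v[1],v[0]))-90)
E
```

```text
rear [0.50212346 0.18108081] 0.14665436500474996 12.346559557212688
front [0.53643912 0.01433417] 0.14810866620694535 12.583059759688187
bar [0.49438831 0.21904053] 0.09483259799328049 11.907027179230758
s+ 0.16992780898320906 11.87250167363078
s- 0.17055730381186496 11.386088231900544
```

```bash
python3 -m handwheel '[{"delta_pos":[0.19,0.36,0],"dr":[0,0,3.7]},{"delta_pos":[0.19,0.36,0],"dr":[0,0,3.7]},{"delta_pos":[0.19,0.36,0],"dr":[0,0,3.7]},{"delta_pos":[0.19,0.36,0],"dr":[0,0,3.7]},{"delta_pos":[0.19,0.36,0],"dr":[0,0,3.7]},{"delta_pos":[0.19,0.36,0],"dr":[0,0,3.7]},{"delta_pos":[0.19,0.36,0],"dr":[0,0,3.7]},{"delta_pos":[0.19,0.36,0],"dr":[0,0,3.7]},{"delta_pos":[0,0,0],"dr":[0,0,0]},{"delta_pos":[0,0,0],"dr":[0,0,0]}]'
python3 - <<'E'
from h import *
s=get_state();print(s["eef_pos"],np.degrees(s["ee_rot"]),s["width"])
w=save("wrist","w2.png");t=save("top","t2.png")
for c in("top","wrist"):
    for n,z in(("lip",.1),("station",0)):
        for r in mark_of(c,n)[:1]:print(c,n,r,at(c,r["location"],z))
u=cv2.resize(t[150:310,190:420][:,:,::-1],None,fx=2.6,fy=2.6,interpolation=cv2.INTER_CUBIC)
cv2.imwrite("pics/c2.png",np.vstack([cv2.convertScaleAbs(u,alpha=1.6)[:, :598],np.zeros((1,598,3),np.uint8)]))
E
```

```text
t: 5.9
eef_pos: [0.5816, -0.1696, 0.07]
ee_rot: [3.141, 0.0, -2.931]
force: [-0.1, 1.9, 0.6]
width: 0.0114
gripper_force: 24.9
[ 0.58163316 -0.16957019  0.0700295 ] [ 1.79987250e+02  1.42503869e-02 -1.67949336e+02] 0.011400154512324491
```

View pics/c2.png

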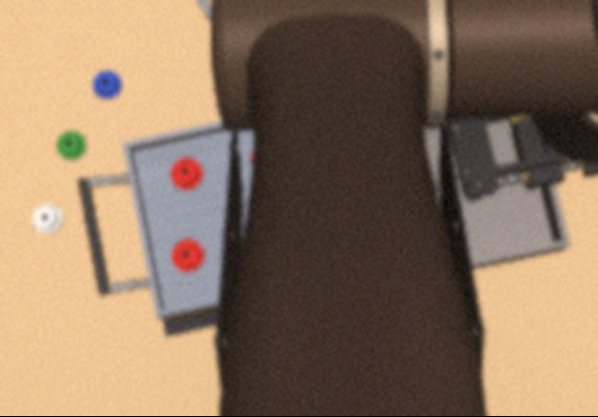

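View pics/w2.png

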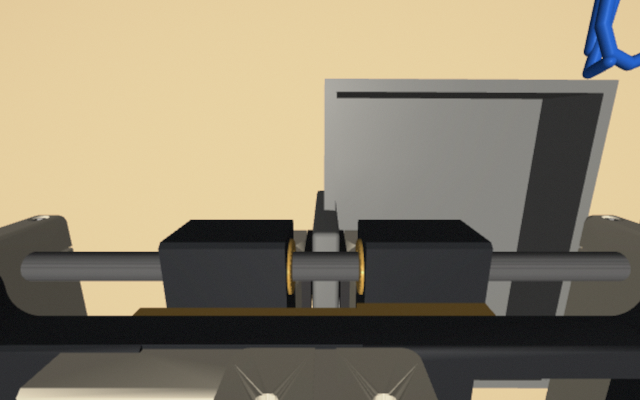

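The wrist view shows the bin held square to the gripper, with its left edge at row 80. The top crop is blocked by the arm. I'm refining the station pose from the initial side picture.

```bash
python3 - <<'E'
from h import *
a=cv2.imread("pics/s0.png")
cv2.imwrite("pics/s0c.png",cv2.convertScaleAbs(cv2.resize(a[190:340,270:420],None,fx=4,fy=4,interpolation=cv2.INTER_CUBIC),alpha=1.2))
s=get_state();y=s["ee_rot"][2]+np.pi
for p,z in(((325,80),.05),((616,80),.05),((590,75),.011)):
    w=at("wrist",p,z)-s["eef_pos"];print(np.round([np.cos(y)*w[0]+np.sin(y)*w[1],-np.sin(y)*w[0]+np.cos(y)*w[1]],4))
E
```

```text
[-0.086  -0.0008]
[-0.0862  0.1393]
[-0.0935  0.1574]
```

View pics/s0c.png

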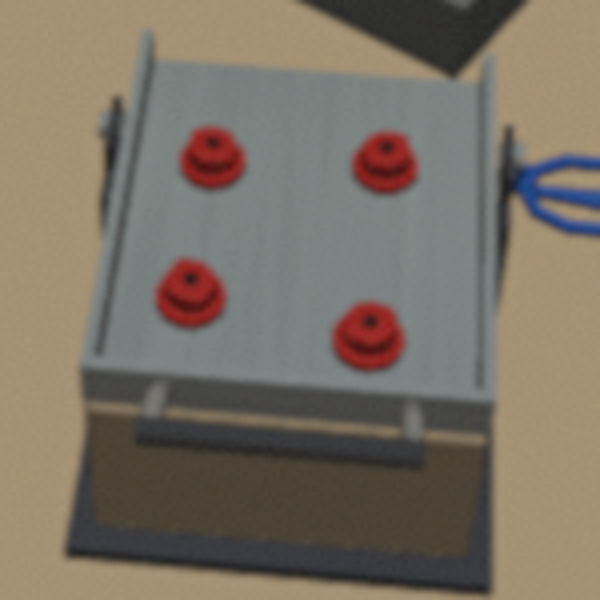

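```bash
python3 - <<'E'
from h import *
from scipy.optimize import least_squares
S=lambda x,y:("side",(270+x/4,190+y/4));T=lambda x,y:("top",(195+x/3,160+y/3))
D=[(S(147,33),(.0715,-.035,.118)),(S(489,60),(-.0715,-.035,.118)),(S(85,370),(.073,.143,.118)),(S(493,403),(-.073,.143,.118)),
(S(156,62),(.07,-.035,.1)),(S(482,82),(-.07,-.035,.1)),(S(140,432),(.049,.175,.134)),(S(421,454),(-.049,.175,.134)),
(T(131,135),(.073,.143,.118)),(T(170,333),(-.073,.143,.118)),(T(359,88),(.073,-.035,.118)),(T(404,286),(-.073,-.035,.118)),
(T(83,177),(.049,.175,.134)),(T(105,307),(-.049,.175,.134))]
cal={c:calibration(c) for c in("top","side")}
def f(p,sep=False,cams=("top","side")):
    x,y,t=p;r=[]
    for (c,uv),l in D:
        if c in cams:
            w=[x+np.cos(t)*l[0]-np.sin(t)*l[1],y+np.sin(t)*l[0]+np.cos(t)*l[1],l[2]]
            r+=list(np.array(proj(c,w))-uv)
    return np.array(r)
for cams in(("top",),("side",),("top","side")):
    o=least_squares(f,[.535,.046,.21],kwargs=dict(cams=cams),loss="soft_l1");print(cams,o.x[:2],np.degrees(o.x[2]),np.round(f(o.x,cams=cams).reshape(-1,2),1).tolist())
x,y,t=o.x
s=get_state();d=s["eef_pos"][:2]-[x,y];print("TCP local",np.cos(t)*d[0]+np.sin(t)*d[1],-np.sin(t)*d[0]+np.cos(t)*d[1])
E
```

```text
('top',) [0.53018931 0.04646554] 11.549180702439216 [[-1.7, 0.6], [-3.1, 0.2], [1.7, 0.3], [0.3, -1.0], [0.2, -1.1], [0.5, 0.4]]
('side',) [0.53413877 0.04740216] 12.874668851449956 [[1.0, -1.0], [-0.3, -1.6], [-0.1, 1.0], [-0.1, 1.4], [-0.2, -0.7], [-0.5, 0.2], [-0.5, -0.5], [1.3, 0.3]]
('top', 'side') [0.53361764 0.047277  ] 12.712390080827968 [[1.3, -1.0], [0.1, -1.5], [-0.0, 0.9], [0.0, 1.5], [0.2, -0.8], [-0.1, 0.3], [-0.5, -0.5], [1.4, 0.3], [-2.4, 0.5], [-2.5, -0.2], [0.6, -1.3], [0.5, -3.1], [-0.3, -1.0], [1.0, 0.3]]
TCP local -0.0013420625130763017 -0.22261697052774074
```

```bash
python3 -m handwheel '[{"delta_pos":[-0.08,-0.02,0],"dr":[0,0,0.5]},{"delta_pos":[-0.067,0.302,0],"dr":[0,0,0]},{"delta_pos":[-0.067,0.302,0],"dr":[0,0,0]},{"delta_pos":[-0.067,0.302,0],"dr":[0,0,0]},{"delta_pos":[-0.067,0.302,0],"dr":[0,0,0]},{"delta_pos":[-0.067,0.302,0],"dr":[0,0,0]},{"delta_pos":[-0.067,0.302,0],"dr":[0,0,0]},{"delta_pos":[-0.067,0.302,0],"dr":[0,0,0]},{"delta_pos":[0,0,0],"dr":[0,0,0]}]'
python3 -m handwheel '[{"delta_pos":[-0.022,0.098,0],"dr":[0,0,0]},{"delta_pos":[-0.022,0.098,0],"dr":[0,0,0]},{"delta_pos":[-0.022,0.098,0],"dr":[0,0,0]},{"delta_pos":[0,0,0],"dr":[0,0,0]}]'
python3 - <<'E'
from h import *
s=get_state();y=s["ee_rot"][2]+np.pi
save("wrist","w3.png")
print(s["force"],s["moment"],np.degrees(y))
E
```

```text
t: 7.1
eef_pos: [0.5647, -0.1056, 0.07]
ee_rot: [3.141, -0.0, -2.92]
force: [-0.8, 0.8, -0.2]
width: 0.0118
gripper_force: 25.0
t: 7.5
eef_pos: [0.563, -0.098, 0.07]
ee_rot: [3.141, -0.0, -2.922]
force: [-1.2, 2.1, -1.2]
width: 0.0117
gripper_force: 24.9
[-1.23169506  2.06748111 -1.23734044] [0.4921913  0.16109715 0.00591187] 12.606484898892404
```

View pics/w3.png

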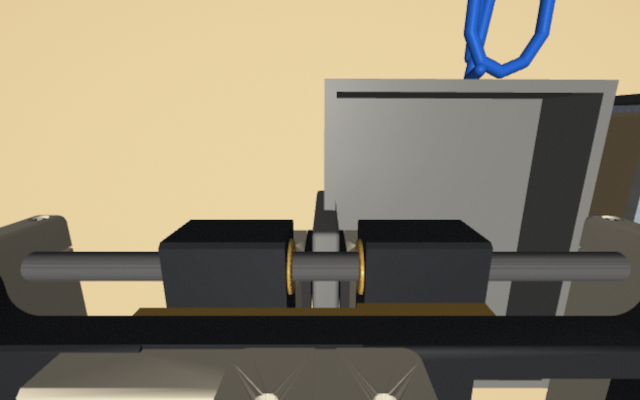

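The wrist view shows the glasses' tip just outside the rim at (468,79), untouched. The station's dark foot plate corner appears at (612,106)–(640,96), so I'm using it to check centring.

```bash
python3 - <<'E'
from h import *
s=get_state();y=s["ee_rot"][2]+np.pi
im=cv2.imread("pics/w3.png");
print(im[88:120,637].sum(1).tolist());print(im[100:112,604:640].sum(2).tolist()[::3])
for p,z in(((325,80),.05),((615,80),.05),((638,96),.008),((614,105),.008),((614,105),0.092),((468,79),.011),((468,79),.02)):
    w=at("wrist",p,z)-s["eef_pos"];print(p,z,np.round([np.cos(y)*w[0]+np.sin(y)*w[1],-np.sin(y)*w[0]+np.cos(y)*w[1]],4))
E
```

```text
[599, 597, 599, 598, 597, 490, 182, 91, 99, 94, 95, 97, 93, 92, 84, 79, 114, 197, 243, 245, 239, 242, 239, 234, 218, 203, 208, 199, 196, 196, 193, 194]
[[394, 399, 394, 395, 398, 396, 397, 394, 397, 367, 260, 93, 97, 92, 97, 99, 94, 93, 96, 88, 96, 104, 99, 91, 89, 97, 98, 95, 99, 95, 95, 95, 91, 93, 94, 94], [396, 398, 397, 395, 396, 395, 395, 397, 394, 328, 122, 88, 84, 79, 74, 88, 81, 89, 84, 78, 84, 76, 73, 76, 73, 76, 80, 80, 78, 75, 74, 78, 80, 79, 74, 82], [400, 397, 394, 393, 395, 395, 397, 398, 367, 279, 237, 233, 231, 230, 235, 230, 233, 238, 238, 236, 230, 230, 224, 233, 237, 237, 237, 229, 230, 232, 229, 235, 239, 243, 238, 233], [395, 395, 397, 397, 398, 396, 399, 384, 318, 238, 233, 234, 231, 233, 232, 236, 237, 237, 235, 233, 229, 227, 230, 241, 237, 238, 232, 226, 227, 235, 233, 240, 243, 242, 235, 231]]
(325, 80) 0.05 [-0.086  -0.0008]
(615, 80) 0.05 [-0.0862  0.1388]
(638, 96) 0.008 [-0.0819  0.192 ]
(614, 105) 0.008 [-0.0765  0.1785]
(614, 105) 0.092 [-0.0728  0.1035]
(468, 79) 0.011 [-0.0912  0.0848]
(468, 79) 0.02 [-0.0901  0.081 ]
```

```bash
python3 -m handwheel '[{"delta_pos":[-0.048,0.058,0],"dr":[0,0,0]},{"delta_pos":[-0.015,0.065,0],"dr":[0,0,0]},{"delta_pos":[0,0,0],"dr":[0,0,0]}]'
python3 -m handwheel '[{"delta_pos":[-0.01,0.05,0],"dr":[0,0,0]},{"delta_pos":[0,0,0],"dr":[0,0,0]}]'
python3 -m handwheel '[{"delta_pos":[-0.01,0.05,0],"dr":[0,0,0]},{"delta_pos":[0,0,0],"dr":[0,0,0]}]'
python3 -m handwheel '[{"delta_pos":[-0.01,0.05,0],"dr":[0,0,0]},{"delta_pos":[0,0,0],"dr":[0,0,0]}]'
```

```text
t: 7.85
eef_pos: [0.5611, -0.0944, 0.07]
ee_rot: [3.142, -0.0, -2.921]
force: [-0.2, -0.2, -2.2]
width: 0.0118
gripper_force: 24.9
t: 8.05
eef_pos: [0.5608, -0.0929, 0.07]
ee_rot: [3.142, -0.0, -2.921]
force: [0.1, -0.2, -2.0]
width: 0.0122
gripper_force: 24.9
t: 8.25
eef_pos: [0.5606, -0.0914, 0.07]
ee_rot: [3.142, -0.0, -2.921]
force: [0.1, 0.1, -2.0]
width: 0.0115
gripper_force: 24.9
t: 8.45
eef_pos: [0.5608, -0.0902, 0.0703]
ee_rot: [-3.141, 0.001, -2.921]
force: [2.4, -4.7, -1.8]
width: 0.012
gripper_force: 25.0
```

```bash
python3 -m handwheel '[{"delta_pos":[-0.008,0.03,0],"dr":[0,0,0]},{"delta_pos":[0,0,0],"dr":[0,0,0]}]'
python3 -m handwheel '[{"delta_pos":[-0.008,0.03,0],"dr":[0,0,0]},{"delta_pos":[0,0,0],"dr":[0,0,0]}]'
python3 -c "
from h import *
s=get_state();print(s['force'],s['moment'],np.degrees(s['ee_rot']))"
```

```text
t: 8.65
eef_pos: [0.5609, -0.0901, 0.0705]
ee_rot: [-3.14, 0.001, -2.921]
force: [4.1, -9.0, -2.8]
width: 0.0122
gripper_force: 25.0
t: 8.85
eef_pos: [0.5609, -0.0899, 0.0707]
ee_rot: [-3.139, 0.001, -2.92]
force: [4.2, -14.7, -1.9]
width: 0.0116
gripper_force: 25.0
[  4.1784014  -14.69349213  -1.8903639 ] [-5.2821133  -1.70694559  0.11301629] [-1.79850157e+02  6.46696068e-02 -1.67331775e+02]
```

```bash
python3 -m handwheel '[{"delta_pos":[0.01,-0.045,0],"dr":[0,0,0]},{"delta_pos":[0,0,0],"dr":[0,0,0]}]'
python3 -m handwheel '[{"delta_pos":[0,0,0],"dr":[0,0,0]},{"delta_pos":[0,0,0],"dr":[0,0,0]},{"delta_pos":[0,0,0],"dr":[0,0,0]},{"delta_pos":[0,0,0],"dr":[0,0,0]},{"delta_pos":[0,0,0.3],"dr":[0,0,0]},{"delta_pos":[0,0,0.8],"dr":[0,0,0]},{"delta_pos":[0,0,1],"dr":[0,0,0]},{"delta_pos":[0,0,1],"dr":[0,0,0]},{"delta_pos":[0,0,1],"dr":[0,0,0]},{"delta_pos":[0,0,1],"dr":[0,0,0]}]' -1
python3 -m handwheel '[{"delta_pos":[0.5,-1,0.5],"dr":[0,0,0]},{"delta_pos":[0.5,-1,0],"dr":[0,0,0]},{"delta_pos":[0.5,-1,0],"dr":[0,0,0]},{"delta_pos":[0,0,0],"dr":[0,0,0]},{"delta_pos":[0,0,0],"dr":[0,0,0]}]'
python3 - <<'E'
from h import *
a=save("wrist","w4.png")
for n,z in(("lip",.1),("bar_mid",.134),("bin",0),("station",0)):
    for r in mark_of("wrist",n)[:2]:print(n,r,at("wrist",r["location"],z))
E
```

```text
t: 9.05
eef_pos: [0.5608, -0.0902, 0.0704]
ee_rot: [-3.141, 0.001, -2.921]
force: [2.5, -5.2, -1.8]
width: 0.0117
gripper_force: 25.0
t: 10.05
eef_pos: [0.5599, -0.0895, 0.2252]
ee_rot: [-3.142, 0.001, -2.921]
force: [1.2, -0.0, -0.5]
width: 0.0847
gripper_force: 0.0
t: 10.55
eef_pos: [0.6049, -0.1802, 0.2381]
ee_rot: [3.141, -0.0, -2.923]
force: [-0.0, -0.3, 0.5]
width: 0.0875
gripper_force: 0.0
lip {'location': [549.7, 173.6], 'conf': 0.76} [0.54047765 0.01383304 0.1       ]
bin {'location': [464.2, 162.4], 'conf': 0.98} [ 0.55113392 -0.01777817  0.        ]
bin {'location': [341.3, 309.1], 'conf': 0.32} [ 0.78206465 -0.11642963  0.        ]
```

View pics/w4.png

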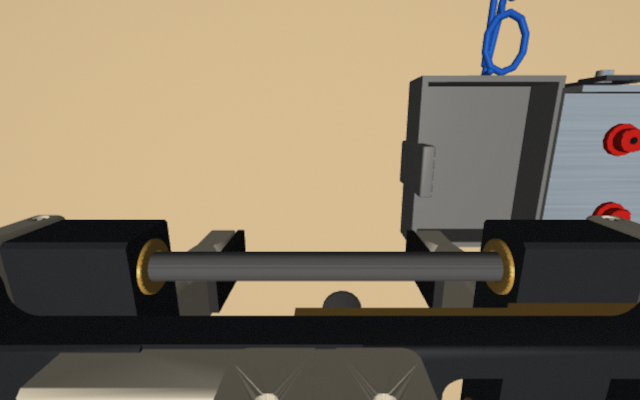

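The wrist view shows the bin flush under the tray lip, its rim running from (421,78) to (564,76) with the tab at (425,170). The glasses at (490,70) are undisturbed. I'm checking centring numerically.

```bash
python3 - <<'E'
from h import *
t=np.radians(12.65);R=np.array([[np.cos(t),-np.sin(t)],[np.sin(t),np.cos(t)]]);o=np.array([.5336,.0473])
for n,p,z in(("binBL",(422,79),.05),("binFL",(563,77),.05),("binBR",(412,243),.05),("tabL",(428,145),.085),("tabR",(428,196),.085),("trayL",(566,90),.1),("wallL",(566,84),.118),("lipm",(549.7,173.6),.1),("frame",(486,75),.011)):
    print(n,np.round((at("wrist",p,z)[:2]-o)@R,4))
im=cv2.imread("pics/w4.png").sum(2);print(im[225:250,425].tolist());print(im[70:90,470].tolist());print(im[110:200,432].tolist()[::2])
E
```

```text
binBL [-0.0864 -0.1411]
binFL [-0.0885 -0.0018]
binBR [ 0.0877 -0.1384]
tabL [-0.0246 -0.1411]
tabR [ 0.0243 -0.137 ]
trayL [-0.072  -0.0332]
wallL [-0.0749 -0.0473]
lipm [-0.0005 -0.0338]
frame [-0.0953 -0.0593]
[361, 357, 356, 299, 166, 182, 222, 233, 230, 230, 226, 229, 233, 230, 231, 240, 256, 265, 258, 225, 162, 85, 46, 27, 43]
[545, 541, 544, 545, 523, 448, 365, 356, 363, 361, 360, 300, 144, 104, 106, 105, 250, 362, 361, 361]
[377, 372, 371, 372, 370, 369, 368, 370, 370, 368, 373, 369, 368, 369, 368, 366, 370, 350, 267, 371, 369, 368, 366, 363, 362, 359, 351, 345, 344, 339, 360, 328, 328, 310, 309, 323, 360, 330, 321, 318, 332, 359, 364, 361, 358]
```

The bin is centred within about 1 mm and against the face. I'm going above the bar.

```bash
python3 -m handwheel '[{"delta_pos":[-0.26,0.948,0],"dr":[0,0,0]},{"delta_pos":[-0.26,0.948,0],"dr":[0,0,0]},{"delta_pos":[-0.26,0.948,0],"dr":[0,0,0]},{"delta_pos":[-0.26,0.948,0],"dr":[0,0,0]},{"delta_pos":[-0.26,0.948,0],"dr":[0,0,0]},{"delta_pos":[-0.26,0.948,0],"dr":[0,0,0]},{"delta_pos":[-0.26,0.948,0],"dr":[0,0,0]},{"delta_pos":[-0.26,0.948,0],"dr":[0,0,0]},{"delta_pos":[-0.26,0.948,0],"dr":[0,0,0]},{"delta_pos":[-0.26,0.948,0],"dr":[0,0,0]}]' 0.45
python3 -m handwheel '[{"delta_pos":[-0.26,0.948,0],"dr":[0,0,0]},{"delta_pos":[-0.26,0.948,0],"dr":[0,0,0]},{"delta_pos":[-0.26,0.948,0],"dr":[0,0,0]},{"delta_pos":[-0.26,0.948,0],"dr":[0,0,0]},{"delta_pos":[0,0,0],"dr":[0,0,0]},{"delta_pos":[0,0,0],"dr":[0,0,0]},{"delta_pos":[0,0,0],"dr":[0,0,0]}]'
python3 - <<'E'
from h import *
s=get_state();print(s["eef_pos"])
a=save("wrist","w5.png")
for r in mark_of("wrist","bar_mid")[:2]:print(r,at("wrist",r["location"],.134))
t=np.radians(12.65);R=np.array([[np.cos(t),-np.sin(t)],[np.sin(t),np.cos(t)]]);o=np.array([.5336,.0473])
for l in((-.049,.175),(.049,.175)):print(proj("wrist",[*(o+R@l),.134]))
E
```

```text
t: 11.8
eef_pos: [0.5263, 0.1064, 0.2385]
ee_rot: [3.141, 0.001, -2.92]
force: [0.7, -0.2, 0.8]
width: 0.0245
gripper_force: 0.0
t: 12.5
eef_pos: [0.4957, 0.2183, 0.2382]
ee_rot: [3.142, 0.0, -2.921]
force: [0.7, -0.1, -0.2]
width: 0.0238
gripper_force: 0.0
[0.49571559 0.21833685 0.23822014]
{'location': [324.9, 209.2], 'conf': 0.79} [0.49932644 0.21787726 0.134     ]
{'location': [98.1, 195.5], 'conf': 0.23} [0.52819931 0.03676653 0.134     ]
[np.float64(326.26393278889515), np.float64(143.49622685002194)]
[np.float64(326.14252001875275), np.float64(259.95911029373866)]
```

View pics/w5.png

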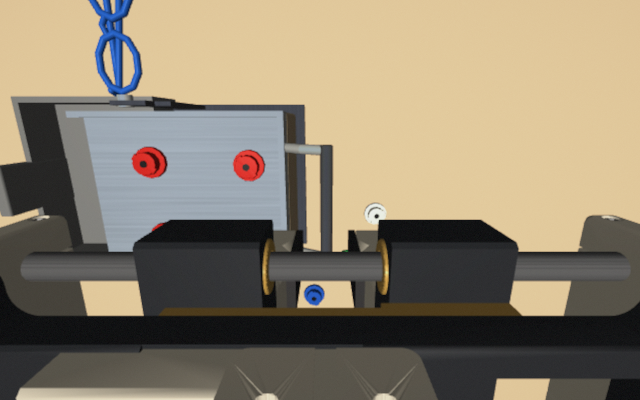

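The wrist view shows the bar at column 326, its near end at row 145, matching the prediction. I'm descending and gripping.

```bash
python3 -m handwheel '[{"delta_pos":[0,0,-0.6],"dr":[0,0,0]},{"delta_pos":[0,0,-0.6],"dr":[0,0,0]},{"delta_pos":[0,0,-0.6],"dr":[0,0,0]},{"delta_pos":[0,0,-0.6],"dr":[0,0,0]},{"delta_pos":[0,0,-0.5],"dr":[0,0,0]},{"delta_pos":[0,0,-0.4],"dr":[0,0,0]},{"delta_pos":[0,0,0],"dr":[0,0,0]},{"delta_pos":[0,0,0],"dr":[0,0,0]}]'
python3 -m handwheel '[{"delta_pos":[0,0,0],"dr":[0,0,0]},{"delta_pos":[0,0,0],"dr":[0,0,0]},{"delta_pos":[0,0,0],"dr":[0,0,0]},{"delta_pos":[0,0,0],"dr":[0,0,0]},{"delta_pos":[0,0,0],"dr":[0,0,0]}]' 1 35
python3 - <<'E'
import numpy as np
# arc steps of bar (station frame y,z), then world units
r=np.hypot(.175,.04);a0=np.arctan2(.04,.175);t=np.radians(12.65)
th=np.arange(0,.951,.05);y=r*np.cos(a0+th);z=r*np.sin(a0+th)
for i in range(1,len(th)):
    dy,dz=y[i]-y[i-1],z[i]-z[i-1];print(round(th[i],2),np.round(np.array([-np.sin(t)*dy,np.cos(t)*dy,dz])/.03,3))
E
```

```text
t: 13.4
eef_pos: [0.4962, 0.2183, 0.1394]
ee_rot: [-3.141, 0.0, -2.922]
force: [-0.3, 0.9, -0.2]
width: 0.0242
gripper_force: 0.0
t: 13.9
eef_pos: [0.4962, 0.2192, 0.1397]
ee_rot: [3.141, 0.001, -2.921]
force: [-2.8, 2.5, 6.5]
width: 0.0086
gripper_force: 35.0
0.05 [ 0.016 -0.072  0.29 ]
0.1 [ 0.019 -0.086  0.286]
0.15 [ 0.022 -0.1    0.281]
0.2 [ 0.025 -0.114  0.276]
0.25 [ 0.028 -0.127  0.269]
0.3 [ 0.031 -0.14   0.263]
0.35 [ 0.034 -0.152  0.255]
0.4 [ 0.037 -0.165  0.247]
0.45 [ 0.04  -0.177  0.238]
0.5 [ 0.042 -0.188  0.229]
0.55 [ 0.045 -0.199  0.219]
0.6 [ 0.047 -0.209  0.208]
0.65 [ 0.049 -0.219  0.198]
0.7 [ 0.051 -0.229  0.186]
0.75 [ 0.053 -0.237  0.174]
0.8 [ 0.055 -0.246  0.162]
0.85 [ 0.057 -0.253  0.149]
0.9 [ 0.058 -0.26   0.136]
0.95 [ 0.06  -0.266  0.122]
```

```bash
python3 -m handwheel '[{"delta_pos":[0.008,-0.035,0.145],"dr":[0,0,0]},{"delta_pos":[0.008,-0.037,0.145],"dr":[0,0,0]},{"delta_pos":[0.01,-0.042,0.144],"dr":[0,0,0]},{"delta_pos":[0.01,-0.044,0.143],"dr":[0,0,0]},{"delta_pos":[0.011,-0.05,0.14],"dr":[0,0,0]},{"delta_pos":[0.011,-0.05,0.14],"dr":[0,0,0]},{"delta_pos":[0,0,0],"dr":[0,0,0]}]'
python3 - <<'E'
from h import *
save("side","s6.png")
for r in mark_of("side","bar_mid")[:2]+mark_of("side","lip")[:1]:print(r)
t=np.radians(12.65);R=np.array([[np.cos(t),-np.sin(t)],[np.sin(t),np.cos(t)]]);o=np.array([.5336,.0473])
r=np.hypot(.175,.04);a=np.arctan2(.04,.175)
for th in(0,.15):print(th,proj("side",[*(o+R@[0,r*np.cos(a+th)]),.094+r*np.sin(a+th)]))
E
```

```text
t: 14.6
eef_pos: [0.4979, 0.2115, 0.1654]
ee_rot: [3.14, 0.001, -2.922]
force: [-0.8, 6.8, 0.2]
width: 0.0091
gripper_force: 35.0
0 [np.float64(340.2524955460443), np.float64(300.63679802725096)]
0.15 [np.float64(341.22273008800215), np.float64(284.6962575870134)]
```

```bash
cat >> h.py <<'E'
def reds(im):
    h=cv2.cvtColor(im,cv2.COLOR_BGR2HSV);m=((h[...,0]<8)|(h[...,0]>172))&(h[...,1]>150)&(h[...,2]>60)
    n,l,s,c=cv2.connectedComponentsWithStats(m.astype(np.uint8))
    return [(np.round(c[i],1).tolist(),int(s[i,4])) for i in range(1,n) if s[i,4]>15]
E
python3 - <<'E'
from h import *
for n in("s0","s6"):print(n,reds(cv2.imread(f"pics/{n}.png")))
save("wrist","w6.png");print(reds(cv2.imread("pics/w6.png")),reds(cv2.imread("pics/w5.png")))
t=np.radians(12.65);R=np.array([[np.cos(t),-np.sin(t)],[np.sin(t),np.cos(t)]]);o=np.array([.5336,.0473])
for uv in reds(cv2.imread("pics/s0.png")):
    l=(at("side",uv[0],.107)[:2]-o)@R
    for th in(0,.15):
        y=l[1]*np.cos(th)-.013*np.sin(th);z=.094+.013*np.cos(th)+l[1]*np.sin(th)
        print(np.round(l,3),th,np.round(proj("side",[*(o+R@[l[0],y]),z]),1))
E
```

```text
s0 [([322.6, 229.4], 151), ([365.8, 230.5], 154), ([317.2, 263.4], 183), ([361.7, 274.0], 197)]
s6 []
[([91.2, 176.7], 1557), ([220.7, 184.3], 1504), ([115.2, 287.2], 451)] [([149.4, 161.8], 766), ([248.6, 164.8], 695), ([157.4, 226.4], 33)]
[0.04  0.026] 0 [322.6 229.4]
[0.04  0.026] 0.15 [322.7 226.9]
[-0.03  0.02] 0 [365.8 230.5]
[-0.03  0.02] 0.15 [366.  228.3]
[0.041 0.095] 0 [317.2 263.4]
[0.041 0.095] 0.15 [317.4 256.1]
[-0.027  0.108] 0 [361.7 274. ]
[-0.027  0.108] 0.15 [362.4 265.8]
```

```bash
cat >> h.py <<'E'
t_=np.radians(12.65);R_=np.array([[np.cos(t_),-np.sin(t_)],[np.sin(t_),np.cos(t_)]]);o_=np.array([.5336,.0473])
def tray(x,y,h,th):  # tray-fixed point, h above hinge -> world
    return [*(o_+R_@[x,y*np.cos(th)-h*np.sin(th)]),.094+h*np.cos(th)+y*np.sin(th)]
def local(p):
    return [*((np.array(p[:2])-o_)@R_),p[2]]
E
python3 - <<'E'
from h import *
for th in(0,.1,.15,.2):print(th,[np.round(proj("wrist",tray(x,y,.013,th))).tolist() for x,y in((.04,.026),(-.03,.02),(-.027,.108),(.041,.095))])
print(local(get_state()["eef_pos"]))
E
```

```text
0 [[123.0, 276.0], [96.0, 178.0], [233.0, 183.0], [221.0, 278.0]]
0.1 [[118.0, 278.0], [91.0, 178.0], [225.0, 186.0], [214.0, 285.0]]
0.15 [[116.0, 279.0], [89.0, 179.0], [220.0, 188.0], [210.0, 288.0]]
0.2 [[114.0, 280.0], [87.0, 179.0], [214.0, 190.0], [205.0, 292.0]]
[np.float64(0.001097785801421166), np.float64(0.1682453545360039), np.float64(0.1648979642476263)]
```

The tray follows: the blocks' wrist pixels fit a tip angle of about 0.15 rad. I'm continuing the lift.

```bash
python3 -m handwheel '[{"delta_pos":[0.025,-0.114,0.276],"dr":[0,0,0]},{"delta_pos":[0.028,-0.127,0.269],"dr":[0,0,0]},{"delta_pos":[0.031,-0.14,0.263],"dr":[0,0,0]},{"delta_pos":[0.017,-0.076,0.128],"dr":[0,0,0]},{"delta_pos":[0.017,-0.076,0.127],"dr":[0,0,0]},{"delta_pos":[0.018,-0.082,0.124],"dr":[0,0,0]},{"delta_pos":[0.019,-0.083,0.123],"dr":[0,0,0]},{"delta_pos":[0.02,-0.088,0.119],"dr":[0,0,0]},{"delta_pos":[0.02,-0.089,0.119],"dr":[0,0,0]},{"delta_pos":[0,0,0],"dr":[0,0,0]}]'
python3 -m handwheel '[{"delta_pos":[0.021,-0.094,0.115],"dr":[0,0,0]},{"delta_pos":[0.021,-0.094,0.114],"dr":[0,0,0]},{"delta_pos":[0.022,-0.099,0.11],"dr":[0,0,0]},{"delta_pos":[0.023,-0.1,0.109],"dr":[0,0,0]},{"delta_pos":[0.023,-0.104,0.104],"dr":[0,0,0]},{"delta_pos":[0.024,-0.105,0.104],"dr":[0,0,0]},{"delta_pos":[0.024,-0.109,0.099],"dr":[0,0,0]},{"delta_pos":[0.025,-0.11,0.099],"dr":[0,0,0]},{"delta_pos":[0,0,0],"dr":[0,0,0]},{"delta_pos":[0,0,0],"dr":[0,0,0]}]'
python3 - <<'E'
from h import *
for c in("wrist","top","side"):
    save(c,c+"7.png");print(c,reds(cv2.imread(f"pics/{c}7.png")))
print(local(get_state()["eef_pos"]),get_state()["force"])
E
```

```text
t: 15.8
eef_pos: [0.5036, 0.1861, 0.2123]
ee_rot: [3.139, 0.002, -2.921]
force: [-6.0, 10.0, 5.4]
width: 0.0086
gripper_force: 35.0
t: 16.8
eef_pos: [0.5091, 0.1623, 0.2386]
ee_rot: [3.138, 0.003, -2.921]
force: [-8.7, 12.2, 13.0]
width: 0.0087
gripper_force: 35.0
wrist [([189.6, 161.3], 667), ([256.1, 174.0], 1010)]
top [([302.6, 207.4], 85), ([311.4, 237.9], 86), ([279.0, 240.9], 100)]
side []
[np.float64(0.0012476817576904376), np.float64(0.11763017870477145), np.float64(0.23859073891984822)] [-8.75314141 11.51012288 11.70164069]
```

```bash
python3 -m handwheel '[{"delta_pos":[-0.011,0.049,0.067],"dr":[0,0,0]},{"delta_pos":[0.025,-0.114,0.093],"dr":[0,0,0]},{"delta_pos":[0.026,-0.115,0.093],"dr":[0,0,0]},{"delta_pos":[0.026,-0.118,0.087],"dr":[0,0,0]},{"delta_pos":[0.027,-0.119,0.087],"dr":[0,0,0]},{"delta_pos":[0,0,0],"dr":[0,0,0]},{"delta_pos":[0,0,0],"dr":[0,0,0]}]'
python3 - <<'E'
from h import *
s=get_state();p=local(s["eef_pos"]);th=np.arctan2(p[2]-.099,p[1])-np.arctan2(.04,.175);print(p,"th",th,s["force"])
B=((.04,.026),(-.03,.02),(-.027,.108),(.041,.095))
for c in("wrist","top"):
    save(c,c+"8.png");print(c,reds(cv2.imread(f"pics/{c}8.png")));print([np.round(proj(c,tray(x,y,.013,th))).tolist() for x,y in B])
E
```

```text
t: 17.65
eef_pos: [0.5121, 0.1482, 0.2504]
ee_rot: [3.141, 0.001, -2.921]
force: [-3.1, 5.8, 5.4]
width: 0.0088
gripper_force: 35.0
[np.float64(0.001107701437424214), np.float64(0.10311145408523016), np.float64(0.2504116280797147)] th 0.7482244000099093 [-3.12370945  5.79156758  5.35598756]
wrist [([179.9, 150.9], 422), ([153.0, 153.3], 337), ([159.1, 206.8], 350), ([186.6, 206.7], 373)]
[[225.0, 238.0], [215.0, 162.0], [279.0, 178.0], [271.0, 262.0]]
top [([344.6, 205.4], 43), ([332.1, 208.4], 87), ([350.2, 232.0], 35), ([338.7, 235.9], 89)]
[[298.0, 206.0], [307.0, 237.0], [275.0, 239.0], [274.0, 207.0]]
```

```bash
python3 -m handwheel '[{"delta_pos":[0,0,0],"dr":[0,0,0]},{"delta_pos":[0,0,0],"dr":[0,0,0]},{"delta_pos":[0,0,0],"dr":[0,0,0]},{"delta_pos":[0,0,0],"dr":[0,0,0]},{"delta_pos":[0,0,0],"dr":[0,0,0]}]'
python3 - <<'E'
from h import *
for c in("wrist","top"):
    save(c,c+"9.png")
    for uv,n in reds(cv2.imread(f"pics/{c}9.png")):print(c,uv,n,[np.round(local(at(c,uv,z))[:2],3).tolist() for z in(.012,.05)])
print(np.round(proj("top",tray(0,-.035,.006,.748))),np.round(proj("wrist",tray(0,-.035,.006,.748))),tray(0,-.035,.006,.748))
E
```

```text
t: 18.25
eef_pos: [0.5121, 0.1483, 0.2503]
ee_rot: [3.141, 0.001, -2.921]
force: [-1.8, 5.5, 5.3]
width: 0.0087
gripper_force: 35.0
wrist [172.6, 152.2] 670 [[-0.028, -0.081], [-0.032, -0.063]]
wrist [179.4, 207.9] 617 [[0.042, -0.081], [0.031, -0.063]]
top [335.0, 207.2] 138 [[0.04, -0.076], [0.033, -0.073]]
top [341.9, 234.6] 143 [[-0.029, -0.077], [-0.033, -0.074]]
[320. 223.] [197. 185.] [np.float64(0.5401124276901716), np.float64(0.01828403707258171), np.float64(0.07459221339320288)]
```

All four blocks are in the bin: two touching pairs, 70 mm apart, at y≈-0.08 in the station frame. I'm lowering the tray slowly.

```bash
python3 -m handwheel '[{"delta_pos":[-0.053,0.237,-0.174],"dr":[0,0,0]},{"delta_pos":[-0.051,0.229,-0.186],"dr":[0,0,0]},{"delta_pos":[-0.049,0.219,-0.198],"dr":[0,0,0]},{"delta_pos":[-0.047,0.209,-0.208],"dr":[0,0,0]},{"delta_pos":[-0.045,0.199,-0.219],"dr":[0,0,0]},{"delta_pos":[-0.042,0.188,-0.229],"dr":[0,0,0]},{"delta_pos":[-0.04,0.177,-0.238],"dr":[0,0,0]},{"delta_pos":[-0.037,0.165,-0.247],"dr":[0,0,0]},{"delta_pos":[-0.034,0.152,-0.255],"dr":[0,0,0]},{"delta_pos":[0,0,0],"dr":[0,0,0]}]'
python3 -m handwheel '[{"delta_pos":[-0.031,0.14,-0.263],"dr":[0,0,0]},{"delta_pos":[-0.028,0.127,-0.269],"dr":[0,0,0]},{"delta_pos":[-0.025,0.114,-0.276],"dr":[0,0,0]},{"delta_pos":[-0.011,0.05,-0.14],"dr":[0,0,0]},{"delta_pos":[-0.011,0.05,-0.14],"dr":[0,0,0]},{"delta_pos":[-0.01,0.043,-0.143],"dr":[0,0,0]},{"delta_pos":[-0.009,0.043,-0.143],"dr":[0,0,0]},{"delta_pos":[-0.005,0.018,-0.072],"dr":[0,0,0]},{"delta_pos":[0,0,0],"dr":[0,0,0]}]'
```

```text
t: 19.35
eef_pos: [0.5001, 0.2013, 0.1897]
ee_rot: [-3.141, -0.0, -2.921]
force: [6.4, 1.2, -1.1]
width: 0.0087
gripper_force: 35.0
t: 20.25
eef_pos: [0.4963, 0.2183, 0.1468]
ee_rot: [-3.141, 0.0, -2.921]
force: [5.8, 0.1, -0.1]
width: 0.0085
gripper_force: 35.0
```

```bash
python3 -m handwheel '[{"delta_pos":[0,0.006,-0.07],"dr":[0,0,0]},{"delta_pos":[0,0.006,-0.07],"dr":[0,0,0]},{"delta_pos":[0,0,0],"dr":[0,0,0]}]'
python3 -m handwheel '[{"delta_pos":[0,0.006,-0.05],"dr":[0,0,0]},{"delta_pos":[0,0,0],"dr":[0,0,0]}]'
python3 -m handwheel '[{"delta_pos":[0,0.006,-0.05],"dr":[0,0,0]},{"delta_pos":[0,0,0],"dr":[0,0,0]}]'
```

```text
t: 20.55
eef_pos: [0.4961, 0.2191, 0.143]
ee_rot: [3.141, 0.0, -2.921]
force: [5.4, 2.5, -0.5]
width: 0.0091
gripper_force: 35.0
t: 20.75
eef_pos: [0.4961, 0.2192, 0.1427]
ee_rot: [3.142, 0.001, -2.921]
force: [1.9, 1.7, 8.7]
width: 0.0089
gripper_force: 35.0
t: 20.95
eef_pos: [0.4962, 0.2192, 0.1425]
ee_rot: [-3.142, 0.001, -2.921]
force: [-3.3, -0.4, 19.5]
width: 0.009
gripper_force: 35.0
```

```bash
python3 -m handwheel '[{"delta_pos":[0,0,0.04],"dr":[0,0,0]},{"delta_pos":[0,0,0],"dr":[0,0,0]},{"delta_pos":[0,0,0],"dr":[0,0,0]},{"delta_pos":[0,0,0],"dr":[0,0,0]}]' 1 3
python3 -m handwheel '[{"delta_pos":[0,0,0],"dr":[0,0,0]},{"delta_pos":[0,0,0],"dr":[0,0,0]},{"delta_pos":[0,0,0],"dr":[0,0,0]},{"delta_pos":[0,0,0],"dr":[0,0,0]}]' 0.45
python3 -m handwheel '[{"delta_pos":[0,0,0.3],"dr":[0,0,0]},{"delta_pos":[0,0,0.6],"dr":[0,0,0]},{"delta_pos":[0,0,0.9],"dr":[0,0,0]},{"delta_pos":[0,0,0.9],"dr":[0,0,0]},{"delta_pos":[0,0,0.9],"dr":[0,0,0]},{"delta_pos":[0,0.9,0.3],"dr":[0,0,0]},{"delta_pos":[0,0.9,0.3],"dr":[0,0,0]},{"delta_pos":[0,0.9,0.3],"dr":[0,0,0]},{"delta_pos":[0,0.9,0.3],"dr":[0,0,0]},{"delta_pos":[0,0.9,0],"dr":[0,0,0]}]'
python3 -m handwheel '[{"delta_pos":[-0.5,0.9,0],"dr":[0,0,0]},{"delta_pos":[-0.5,0.9,0],"dr":[0,0,0]},{"delta_pos":[-0.5,0.9,0],"dr":[0,0,0]},{"delta_pos":[-0.5,0.9,0],"dr":[0,0,0]},{"delta_pos":[0,0,0],"dr":[0,0,0]},{"delta_pos":[0,0,0],"dr":[0,0,0]}]'
python3 - <<'E'
from h import *
for c in("top","side"):
    im=save(c,c+"10.png")
    for uv,n in reds(cv2.imread(f"pics/{c}10.png")):print(c,uv,n,np.round(local(at(c,uv,.012))[:2],3).tolist())
    for n,z in(("lip",.1),("bar_mid",.134),("bin",0),("frame",0),("caliper",0),("cone",0)):
        for r in mark_of(c,n)[:1]:print(c,n,round(r["conf"],2),np.round(r["location"]),np.round(at(c,r["location"],z),3))
    a=cv2.imread(f"pics/{c[0]}0.png");d=cv2.absdiff(a,cv2.imread(f"pics/{c}10.png")).max(2)
    n,l,s,cc=cv2.connectedComponentsWithStats((cv2.medianBlur(d,5)>35).astype(np.uint8));print([(s[i].tolist()) for i in range(1,n) if s[i,4]>12])
E
```

```text
t: 21.35
eef_pos: [0.4957, 0.2191, 0.1415]
ee_rot: [-3.142, -0.0, -2.921]
force: [1.5, 1.0, 5.1]
width: 0.0099
gripper_force: 3.0
t: 21.75
eef_pos: [0.4955, 0.2188, 0.1412]
ee_rot: [-3.141, -0.001, -2.922]
force: [0.4, 0.6, 0.3]
width: 0.0237
gripper_force: 0.0
t: 22.75
eef_pos: [0.4963, 0.3555, 0.288]
ee_rot: [3.14, 0.002, -2.921]
force: [0.0, 0.7, -0.2]
width: 0.0241
gripper_force: 0.0
t: 23.35
eef_pos: [0.4354, 0.4626, 0.2859]
ee_rot: [-3.141, -0.0, -2.92]
force: [1.1, 0.3, -1.0]
width: 0.0239
gripper_force: 0.0
top [334.9, 207.2] 136 [0.04, -0.076]
top [341.6, 234.8] 135 [-0.029, -0.076]
top lip 0.96 [325. 220.] [0.545 0.009 0.1  ]
top bar_mid 0.97 [228. 240.] [0.495 0.215 0.134]
top bin 0.75 [334. 223.] [ 0.553 -0.015  0.   ]
top frame 0.67 [344. 289.] [ 0.393 -0.037  0.   ]
top caliper 0.95 [278. 133.] [0.782 0.125 0.   ]
top cone 0.55 [374. 137.] [ 0.773 -0.119  0.   ]
[[315, 173, 133, 94, 8339], [287, 205, 11, 11, 96], [256, 211, 12, 11, 97], [0, 222, 111, 76, 5355], [296, 235, 11, 12, 99], [256, 242, 12, 12, 103], [601, 328, 39, 72, 1498], [356, 389, 105, 11, 688]]
side lip 0.69 [202. 256.] [0.73  0.188 0.1  ]
side caliper 0.46 [200. 257.] [0.788 0.127 0.   ]
[[0, 0, 640, 400, 211188], [511, 0, 11, 4, 35], [530, 0, 11, 19, 80], [552, 13, 7, 6, 31], [565, 14, 7, 7, 33], [579, 16, 7, 6, 33], [620, 336, 15, 12, 111]]
```

```bash
python3 -c "
from station import job_done
print(job_done())"
```

```text
the job is handed in; nothing more can be done
None
```

The job is handed in at about 23.5 s: the bin is centred (within about 1 mm) against the station, all four red blocks are in it, and the tray was lowered back to level and released with the eyeglass frame, caliper and sanding cone undisturbed.

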